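# Set up the product photo with level tops

## Task

Set up the product photo: stand the black jar, the two stout brown bottles and the slim green bottle upright on the four wooden risers, one in the middle of each, chosen so that all four tops come out level, the shortest product on the highest riser and the tallest on the lowest. Leave the small steel cup and the black adapter standing where they are.

Things in the scene. Friction and masses are not known exactly. Their poses are not given: they have to be found in the camera images.
- slim_bottle_mid (a point): Slim green bottle with a white cap, the tallest product, 26 mm in diameter, 80 mm tall, standing upright on the table; round and rigid, the 26 mm body reaching up to 62 mm, then a cap 18 mm wide; its foot is not quite flat, so it may lean by up to 4 degrees. The point is its centre, half-way up; z is up.
- brown_bottle_white_mid (a point): Stout brown bottle with a white cap, 30 mm in diameter, 62 mm tall, standing upright on the table; round and rigid, the 30 mm body reaching up to 48 mm, then a 20 mm neck and cap; its foot is not quite flat, so it may lean by up to 4 degrees. The point is its centre, half-way up; z is up.
- brown_bottle_red_mid (a point): Stout brown bottle with a red cap, of the same size as the other brown one, 30 mm in diameter, 62 mm tall, standing upright on the table; round and rigid, the 30 mm body reaching up to 48 mm, then a 20 mm neck and cap; its foot is not quite flat, so it may lean by up to 4 degrees. The point is its centre, half-way up; z is up.
- jar_mid (a point): Black jar, the shortest product, 41 mm in diameter, 36 mm tall, standing upright on the table; round and rigid. The point is its centre, half-way up; z is up.
- riser_low_top (a point): Lowest riser: fixed wooden block with a flat 66 mm square top of dark wood, 26 mm above the table. The point is the centre of the top; z is up, x and y run along the sides.
- riser_mid_a_top (a point): One of the two middle risers of equal height: fixed wooden block with a flat 66 mm square top of dark wood, 44 mm above the table. The point is the centre of the top; z is up, x and y run along the sides.
- riser_mid_b_top (a point): The other middle riser: fixed wooden block with a flat 66 mm square top of dark wood, 44 mm above the table. The point is the centre of the top; z is up, x and y run along the sides.
- riser_high_top (a point): Highest riser: fixed wooden block with a flat 66 mm square top of dark wood, 70 mm above the table. The point is the centre of the top; z is up, x and y run along the sides.
- cup_mid (a point): Small open steel cup, 36 mm in diameter, 41 mm tall, no product, loose. The point is its centre, half-way up.
- adapter_mid (a point): Small black power adapter, a block of 26 x 30 x 55 mm standing on end, no product, loose. The point is its centre, half-way up. (Mind the fixed stack of flat cartons at the back left of the table, about 0.25 m high, its nearest corner about 0.53 m ahead of the robot base and 0.25 m to the left, its near sides running back from there at about 45 degrees to either side: carry things round it or over it.)
Not all that is in view belongs to the job. Leave any blue look-alike of the part that bears riser_mid_a_top alone.

How it is judged:
At the end, for the whole second after the job is handed in: The jar stands on the highest riser, the slim bottle on the lowest and the brown bottles on the two middle ones, one on each, either way round; each within 15 mm of the centre of its riser's top, its underside within 6 mm of that top, tilted less than 0.2 rad and at rest (horizontal distance between slim_bottle_mid and riser_low_top below 0.015 m and z of slim_bottle_mid in the frame of riser_low_top between 0.034 and 0.046 m and angle between each of slim_bottle_mid, jar_mid's own z axis and vertical below 0.2 rad and horizontal distance between jar_mid and riser_high_top below 0.015 m and z of jar_mid in the frame of riser_high_top between 0.012 and 0.024 m and (((horizontal distance between brown_bottle_white_mid and riser_mid_a_top below 0.015 m and z of brown_bottle_white_mid in the frame of riser_mid_a_top between 0.025 and 0.037 m and angle between brown_bottle_white_mid's own z axis and vertical below 0.2 rad) and (horizontal distance between brown_bottle_red_mid and riser_mid_b_top below 0.015 m and z of brown_bottle_red_mid in the frame of riser_mid_b_top between 0.025 and 0.037 m and angle between brown_bottle_red_mid's own z axis and vertical below 0.2 rad)) or ((horizontal distance between brown_bottle_white_mid and riser_mid_b_top below 0.015 m and z of brown_bottle_white_mid in the frame of riser_mid_b_top between 0.025 and 0.037 m and angle between brown_bottle_white_mid's own z axis and vertical below 0.2 rad) and (horizontal distance between brown_bottle_red_mid and riser_mid_a_top below 0.015 m and z of brown_bottle_red_mid in the frame of riser_mid_a_top between 0.025 and 0.037 m and angle between brown_bottle_red_mid's own z axis and vertical below 0.2 rad))) and linear speed of each of slim_bottle, brown_bottle_white, brown_bottle_red, jar below 0.02 m/s); the robot touches nothing.
It fails at once if the cup was shifted by more than 30 mm or tipped over (distance of cup_mid from where it was at the start of the episode above 0.03 m or angle between cup_mid's own z axis and vertical above 0.5 rad).
It fails at once if the adapter was shifted by more than 30 mm or tipped over (distance of adapter_mid from where it was at the start of the episode above 0.03 m or angle between adapter_mid's own z axis and vertical above 0.5 rad).
It also fails if it takes over 128 s, if anything falls off the work surface, if the arm or the gripper's body presses on something with over 40 N, if the wrist force passes 120 N, or if a joint passes its speed limit or range.

## Robot

A 6-joint arm with a two-finger parallel gripper is mounted at the origin on the work surface; the furniture and walls round the work are solid. World frame = base frame: x ahead of the robot, y to its left, z up, the work surface at z = 0. Lengths are in m, angles in rad, forces in N, time in s.
With the tool pointing down it reaches from about 0.375 to 0.9 m from the base axis. Payload 3.1 kg.
Tool frame: the origin (TCP) lies where the fingers leave the gripper's body, on its centre line; the fingertips stand 73 mm ahead of it and the grasp point (between the pads) lies 54 mm ahead of it; z points along the fingers, y is the line along which they close (so a half turn about z gives the same grasp; the last joint's range is limited). The gripper opens to 85 mm and grips with 20 to 120 N. Pads are 22 mm wide; open, the fingers measure 114 mm over their backs; the gripper's body (76 mm by 85 mm) begins 54 mm behind the grasp point. The pads swing forward as they close: fully open they stand 13 mm farther back than shut.
Start: joints at [1.062, 0.527, 1.433, -0, 1.181, -0.178], TCP at [0.203, 0.591, 0.304] pointing down, gripper open.
Joint ranges: [-3.08, 3.08], [-0.75, 2.2], [0.22, 2.44], [-1.43, 4.57], [0, 2.65], [-2.85, 2.85]. Speed limits (rad/s): [2.79, 2.79, 3.14, 3.14, 3.14, 3.14].

## Interface

Orientations are given as a unit quaternion [x, y, z, w].
In Python, from station import manip gives the robot as it stands.
- The arm moves only by the shell command python3 -m crank 'ROWS' [FORCE]. ROWS is JSON, a list of rows, each an object with "dp": the shift along the tool's x, y, z normalised to -1 to 1, where 1 is 50 cm, a list of three; "delta_rot": the turn, a rotation vector about the tool's x, y, z normalised to -1 to 1, where 1 is 2 pi rad, a list of three; "fingers": the opening, from -1 (shut) to 1 (fully open). A call has 1 to 12 rows; each row shifts and turns the commanded pose from where the row before left it, along the tool's axes as they then stand; what a row does not reach is not made up. A row lasts 1/12 s, in which the tool goes at most 41.7 mm and 7.16 degrees, less where a joint would pass 70% of its speed; a pose out of reach is approached as far as the arm can. A call with a number of a shift or a turn outside -1 to 1 is refused whole. A call with a gripper value outside its range is refused whole. The fingers move at their own pace and stop on an object; FORCE is the grip in N (left out, the last holds). Time passes only in rows, so rows that do not move let the fingers close. It gives the time, the measured TCP pose, the force, the opening and the grip force at its end, in the units of the state.
- manip.sense(): the state, without advancing time (a new reading comes with each control period).
- manip.snapshot(name): name is "side" or "top"; returns (picture, depth): 480x640x3 uint8, red, green, blue; 480x640 float32, m along the optical axis (not along the pixel's ray), 0 where there is no reading.
- manip.camera_model(name): a dict with "fx", "fy", "cx", "cy" (pixels), "k1" (the pictures are not rectified: a ray, as slopes to the right and down, at radius r is drawn at 1 + k1 r^2 times it, then the intrinsics apply), "origin" and "attitude" of the camera in the world. Camera axes: x right, y up, looking along -z (the intrinsics and any distortion apply to the point x, -y, -z); pixel columns grow to the right and rows downward; lengths in m; the calibration is good to about 2 mm. A picture is of the moment at which its call begins. camera_model takes no time and is no camera call.
- manip.sign_off(): hands the job in; it is judged then, once.
The state is a dict: "t": time; "q": joint angles; "qd": joint speeds; "tau": joint torques, N m; "tcp_pos": TCP position; "tool_rot": TCP orientation; "force": force on the tool from outside, world axes, zero at the start; "ft_torque": the same for the moment, N m; "finger_gap": opening from 0.0 (shut) to 1.0 (fully open); "gripper_force": force on a finger pad.
Only numpy, scipy, OpenCV 4.12 (cv2) and the standard library are available. Lean on these libraries where they do the work, as an engineer would, in place of code of your own. Each camera call takes 0.05 s, during which the arm holds its last target. There are 200 camera calls.

## Working session

There is one attempt and no reset: what is moved stays moved. The work goes in short steps, Python scripts to look and compute and a shell command to move; the robot and the scene stay as the last step left them, time stands still between calls to the robot, and variables do not carry over. Pictures are saved under pics/ and viewed, at most 14 in all, crops included, and the job is handed in when it is done.

```bash
ls; mkdir -p pics
cat > h.py <<'E'
import numpy as np, cv2
from scipy.spatial.transform import Rotation as R
from station import manip
def snap(n):
    p,d=manip.snapshot(n); return p,d,manip.camera_model(n)
def att(m):
    a=np.array(m["attitude"],float)
    return R.from_quat(a).as_matrix() if a.size==4 else a.reshape(3,3)
def rays(m,uv):
    K=np.array([[m["fx"],0,m["cx"]],[0,m["fy"],m["cy"]],[0,0,1.]])
    s=cv2.undistortPoints(np.array(uv,float).reshape(-1,1,2),K,np.array([m["k1"],0,0,0.])).reshape(-1,2)
    return np.c_[s[:,0],-s[:,1],-np.ones(len(s))]@att(m).T
def onplane(m,uv,z):
    r=rays(m,uv);o=np.array(m["origin"]);return o+r*((z-o[2])/r[:,2])[:,None]
def cloud(m,d):
    v,u=np.mgrid[0:480,0:640]
    P=np.array(m["origin"])+rays(m,np.c_[u.ravel(),v.ravel()])*d.ravel()[:,None]
    P[d.ravel()==0]=np.nan
    return P.reshape(480,640,3)
E
python3 - <<'E'
from h import *
for n in("side","top"):
    p,d,m=snap(n);print(m)
    cv2.imwrite(f"pics/{n}0.png",p[...,::-1]);np.savez(f"{n}0.npz",p=p,d=d)
print(manip.sense())
E
```

```text
pics
{'fx': 444.6193954602244, 'fy': 444.6193954602244, 'cx': 319.9970398625111, 'cy': 240.94208879599094, 'k1': 0.020092484520994738, 'origin': array([0.23292009, 0.75793774, 0.59702578]), 'attitude': array([-0.05882959,  0.46829084,  0.87368094, -0.11800167])}
{'fx': 487.7275743041324, 'fy': 487.7275743041324, 'cx': 314.960238618443, 'cy': 243.29506110861846, 'k1': -0.13767260967706568, 'origin': array([ 0.37093754, -0.02481606,  1.19189214]), 'attitude': array([-0.01805733,  0.01996743,  0.71547913, -0.69811521])}
{'t': 0.1, 'q': array([ 1.06148761e+00,  5.28403704e-01,  1.43381993e+00,  2.36772399e-05,
        1.18144176e+00, -1.78506134e-01]), 'qd': array([ 0.00041601, -0.00300303, -0.00241659,  0.00142864,  0.0007917 ,
       -0.00010563]), 'tau': array([-5.15566771e-04, -4.43302703e+01, -1.78586000e+01, -2.44568573e-04,
        3.89349356e-03, -1.99039181e-05]), 'tcp_pos': array([0.20270884, 0.5906517 , 0.30299805]), 'tool_rot': array([ 1.64652514e-01,  9.86351091e-01, -9.71994803e-04, -3.59738402e-04]), 'force': array([-0.66895009, -0.82912486,  0.35137148]), 'ft_torque': array([-0.02099586,  0.05887883, -0.00092587]), 'gripper_force': 0.0, 'finger_gap': 0.998434604747457}
```

View pics/top0.png

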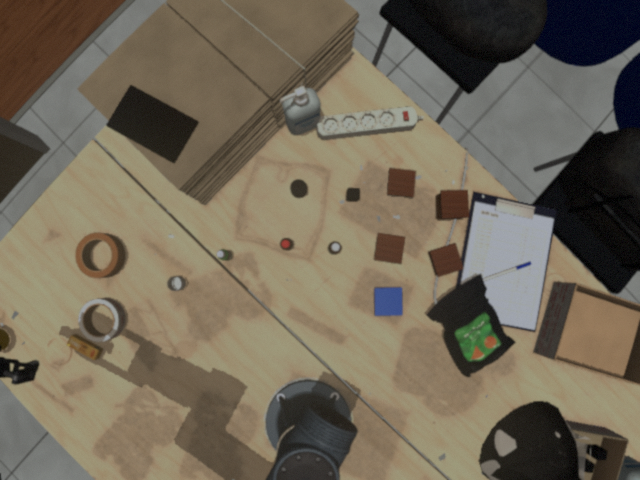

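View pics/side0.png

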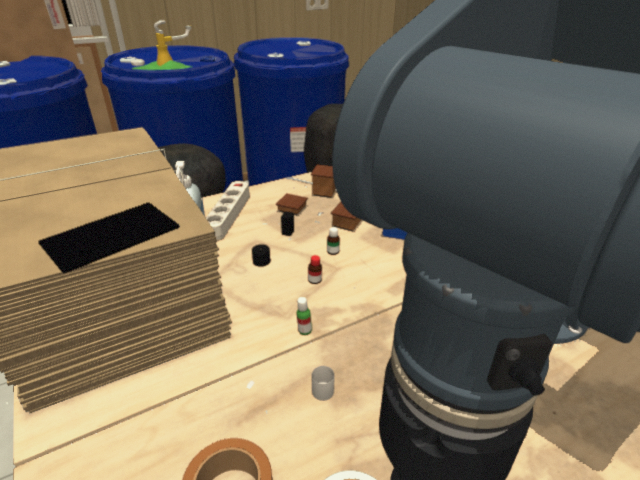

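Top view: jar (299,188), adapter (352,194), red-capped (286,244), white-capped (335,247), slim (223,254), cup (177,283). The risers are at (401,183), (453,204), (390,248) and (445,260), and the blue decoy is at (388,301). The side view shows the same products at about (261,256), (315,270), (333,241) and (304,316).

Run:
```python
from h import *
def load(n):
    z=np.load(n+"0.npz");return z["p"],z["d"],manip.camera_model(n)
p,d,m=load("top");C=cloud(m,d)
hsv=cv2.cvtColor(p,cv2.COLOR_RGB2HSV)
print("risers")
mask=((hsv[...,2]<125)&(hsv[...,1]>110)&((hsv[...,0]<14)|(hsv[...,0]>170))).astype(np.uint8)
Z=C[...,2]
for u,v in[(401,183),(453,204),(390,248),(445,260)]:
    zz=np.nanmedian(Z[v-4:v+5,u-4:u+5])
    h=min([.026,.044,.07],key=lambda a:abs(a-zz))
    w=np.zeros((480,640),np.uint8);w[v-22:v+23,u-22:u+23]=1
    b=(w&mask&(abs(Z-h)<.009)).astype(np.uint8)
    b=cv2.morphologyEx(b,cv2.MORPH_OPEN,np.ones((3,3)))
    c=max(cv2.findContours(b,0,cv2.CHAIN_APPROX_NONE)[0],key=cv2.contourArea).reshape(-1,2)
    P=onplane(m,c,h)[:,:2]
    r=cv2.minAreaRect((P*1000).astype(np.float32));print((u,v),"z",zz,h,r, hsv[v,u])
print("objs")
for nm,u,v,h in[("jar",299,188,.036),("adp",352,194,.055),("red",286,244,.062),("white",335,247,.062),("slim",223,254,.08),("cup",177,283,.041)]:
    print(nm,onplane(m,[[u,v]],h)[0].round(4),"z",np.nanmax(Z[v-6:v+7,u-6:u+7]).round(3), p[v,u], np.round(np.nanmedian(Z[v-2:v+3,u-2:u+3]),3))
# caps by height cut
    w=np.zeros((480,640),bool);w[v-16:v+17,u-16:u+17]=1
    b=(w&(Z>h-.012)&(Z<h+.01))
    q=C[b]; 
    if len(q): print("   ext",len(q),np.round(q[:,:2].min(0),4),np.round(q[:,:2].max(0),4),"mid",((q[:,:2].min(0)+q[:,:2].max(0))/2).round(4))
```

```text
risers
(401, 183) z 0.027375495212844214 0.026 ((576.880859375, -241.10317993164062), (63.19657516479492, 62.89373779296875), 82.64561462402344) [ 11 143  84]
(453, 204) z 0.07141232550460419 0.07 ((515.5591430664062, -356.79693603515625), (66.3707275390625, 61.511653900146484), 89.11344146728516) [ 10 147  80]
(390, 248) z 0.045285830898073254 0.044 ((417.606689453125, -204.366943359375), (62.28532028198242, 61.426605224609375), 81.53904724121094) [ 10 126  87]
(445, 260) z 0.045795575530626076 0.044 ((385.60479736328125, -339.3033447265625), (62.524417877197266, 64.67005157470703), 16.60672378540039) [ 10 134  82]
objs
jar [0.5665 0.0062 0.036 ] z 0.042 [55 48 39] 0.036
   ext 222 [ 0.5478 -0.0107] [0.5885 0.0255] mid [0.5681 0.0074]
adp [ 0.5461 -0.1186  0.055 ] z 0.062 [49 42 35] 0.057
   ext 143 [ 0.5354 -0.1359] [ 0.5609 -0.1066] mid [ 0.5482 -0.1212]
red [0.4317 0.0386 0.062 ] z 0.067 [152  64  56] 0.063
   ext 63 [0.423  0.0319] [0.4416 0.0504] mid [0.4323 0.0411]
white [ 0.422  -0.0749  0.062 ] z 0.067 [160 163 163] 0.062
   ext 62 [ 0.4127 -0.0844] [ 0.4314 -0.0655] mid [ 0.4221 -0.0749]
slim [0.4114 0.1827 0.08  ] z 0.086 [116 114 110] 0.077
   ext 51 [0.4045 0.1811] [0.4187 0.1964] mid [0.4116 0.1888]
cup [0.3463 0.3019 0.041 ] z 0.043 [158 160 157] 0.003
   ext 57 [0.3293 0.291 ] [0.3632 0.3271] mid [0.3463 0.3091]
```

Run:
```python
import cv2
p=cv2.imread("pics/top0.png")[150:330,150:480]
cv2.imwrite("pics/topc.png",cv2.resize(p,None,fx=2.4,fy=2.4,interpolation=cv2.INTER_CUBIC))
```

```text
(no output)
```

View pics/topc.png

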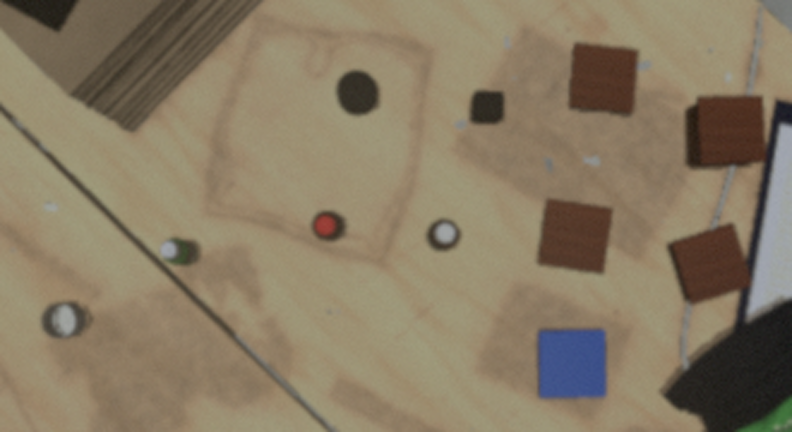

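Nothing has moved yet. Next I refine the bottle tops with colour masks in both views, triangulate them, and check the height of the bag near the front riser.

Run:
```python
from h import *
def load(n):
    z=np.load(n+"0.npz");return z["p"],z["d"],manip.camera_model(n)
T=load("top");S=load("side")
def blob(im,c,r,f):
    u,v=c;hsv=cv2.cvtColor(im,cv2.COLOR_RGB2HSV).astype(int)
    w=np.zeros(im.shape[:2],bool);w[v-r:v+r+1,u-r:u+r+1]=1
    b=(w&f(hsv)).astype(np.uint8)
    n,l,s,cc=cv2.connectedComponentsWithStats(b)
    i=1+np.argmax(s[1:,4]);return cc[i],s[i]
red=lambda h:((h[...,0]<8)|(h[...,0]>172))&(h[...,1]>130)&(h[...,2]>100)
wh=lambda h:(h[...,1]<45)&(h[...,2]>95)
def tri(a,b):
    o1,o2=np.array(T[2]["origin"]),np.array(S[2]["origin"])
    r1,r2=rays(T[2],[a])[0],rays(S[2],[b])[0]
    s=np.linalg.lstsq(np.c_[r1,-r2],o2-o1,rcond=None)[0]
    return (o1+r1*s[0]+o2+r2*s[1])/2,np.linalg.norm(o1+r1*s[0]-o2-r2*s[1])
for nm,t,s,f,h in[("red",(286,244),(315,261),red,.062),("white",(335,247),(334,233),wh,.062),("slim",(221,254),(303,304),wh,.08)]:
    a,sa=blob(T[0],t,10,f);b,sb=blob(S[0],s,10,f)
    print(nm,a,sa,b,sb,"tri",*tri(a,b),"top",onplane(T[2],[a],h)[0].round(4),"side cap mid",onplane(S[2],[b],h-.007)[0].round(4))
dark=lambda h:h[...,2]<85
for nm,t,h in[("jar",(299,188),.034),("adp",(352,194),.055)]:
    a,sa=blob(T[0],t,18,dark);print(nm,a,sa,onplane(T[2],[a],h)[0].round(4))
C=cloud(T[2],T[1])
for x,y in[(.385,-.40),(.35,-.36),(.33,-.35),(.31,-.36)]:
    q=np.linalg.norm(C[...,:2]-[x,y],axis=2)<.012
    print(x,y,C[q][:,2].max() if q.any() else None)
print("z max in box x.33-.45,y-.43--.30",np.nanmax(np.where((C[...,0]>.33)&(C[...,0]<.45)&(C[...,1]<-.3)&(C[...,1]>-.43),C[...,2],np.nan)))
```

```text
red [284.93220339 243.47457627] [281 240   9   8  59] [314.98780488 260.06097561] [311 255   9  11  82] tri [0.43336189 0.04152005 0.05374141] 0.00021384688901721378 top [0.433  0.0411 0.062 ] side cap mid [0.4328 0.0432 0.055 ]
white [335.16666667 246.39393939] [331 242   9  10  66] [332.95238095 230.47619048] [330 227   7   9  42] tri [ 0.42366664 -0.07553989  0.05657539] 8.092951046631101e-05 top [ 0.4234 -0.0753  0.062 ] side cap mid [ 0.4243 -0.078   0.055 ]
slim [219.78431373 253.68627451] [216 250   8   8  51] [301.69117647 301.97058824] [298 297   8  13  68] tri [0.41392998 0.19203961 0.07173681] 0.002811878215127781 top [0.4123 0.1901 0.08  ] side cap mid [0.4149 0.1936 0.073 ]
jar [298.54625551 188.21585903] [291 180  16  17 227] [0.5663 0.0074 0.034 ]
adp [352.72560976 194.18902439] [346 188  14  13 164] [ 0.5456 -0.1203  0.055 ]
0.385 -0.4 0.013951831406675996
0.35 -0.36 0.04835254563990499
0.33 -0.35 0.005708031647642331
0.31 -0.36 0.06067815722533143
z max in box x.33-.45,y-.43--.30 0.055405995975033484
```

```bash
python3 -m crank '[{"dp":[0,0,0],"delta_rot":[0,0,-0.01755],"fingers":1},{"dp":[0,0,0],"delta_rot":[0,0,-0.01755],"fingers":1},{"dp":[0,0,0],"delta_rot":[0,0,-0.01755],"fingers":1},{"dp":[-0.03,-0.06,0],"delta_rot":[0,0,0],"fingers":1},{"dp":[-0.03,-0.06,0],"delta_rot":[0,0,0],"fingers":1},{"dp":[-0.03,-0.06,0],"delta_rot":[0,0,0],"fingers":1},{"dp":[-0.03,-0.06,0],"delta_rot":[0,0,0],"fingers":1},{"dp":[-0.03,-0.06,0],"delta_rot":[0,0,0],"fingers":1},{"dp":[-0.03,-0.06,0],"delta_rot":[0,0,0],"fingers":1},{"dp":[-0.03,-0.06,0],"delta_rot":[0,0,0],"fingers":1},{"dp":[0,0,0],"delta_rot":[0,0,0],"fingers":1}]' 40
```

```text
t: 1.02
tcp_pos: [0.3094, 0.3768, 0.3035]
tool_rot: [0.002, 1.0, -0.002, -0.0]
force: [-0.4, 0.2, -0.4]
finger_gap: 1.001
gripper_force: 0.0
```

```bash
python3 -m crank '[{"dp":[-0.026,-0.0465,0.02],"delta_rot":[0,0,0],"fingers":1},{"dp":[-0.026,-0.0465,0.02],"delta_rot":[0,0,0],"fingers":1},{"dp":[-0.026,-0.0465,0.02],"delta_rot":[0,0,0],"fingers":1},{"dp":[-0.026,-0.0465,0.02],"delta_rot":[0,0,0],"fingers":1},{"dp":[-0.026,-0.0465,0.02],"delta_rot":[0,0,0],"fingers":1},{"dp":[-0.026,-0.0465,0.02],"delta_rot":[0,0,0],"fingers":1},{"dp":[-0.026,-0.0465,0.02],"delta_rot":[0,0,0],"fingers":1},{"dp":[-0.026,-0.0465,0.02],"delta_rot":[0,0,0],"fingers":1},{"dp":[0,0,0],"delta_rot":[0,0,0],"fingers":1},{"dp":[0,0,0],"delta_rot":[0,0,0],"fingers":1}]'
```

```text
t: 1.85
tcp_pos: [0.4123, 0.1945, 0.2233]
tool_rot: [0.002, 1.0, -0.0, -0.001]
force: [0.0, 0.5, -0.2]
finger_gap: 0.999
gripper_force: 0.0
```

```bash
python3 -m crank '[{"dp":[-0.001,-0.006,0.0316],"delta_rot":[0,0,0],"fingers":1},{"dp":[0,0,0.0316],"delta_rot":[0,0,0],"fingers":1},{"dp":[0,0,0.0316],"delta_rot":[0,0,0],"fingers":1},{"dp":[0,0,0.0316],"delta_rot":[0,0,0],"fingers":1},{"dp":[0,0,0.0316],"delta_rot":[0,0,0],"fingers":1},{"dp":[0,0,0.0316],"delta_rot":[0,0,0],"fingers":1},{"dp":[0,0,0.0316],"delta_rot":[0,0,0],"fingers":1},{"dp":[0,0,0.0316],"delta_rot":[0,0,0],"fingers":1},{"dp":[0,0,0],"delta_rot":[0,0,0],"fingers":1},{"dp":[0,0,0],"delta_rot":[0,0,0],"fingers":1}]' 40
python3 -m crank '[{"dp":[0,0,0],"delta_rot":[0,0,0],"fingers":-0.2},{"dp":[0,0,0],"delta_rot":[0,0,0],"fingers":-0.2},{"dp":[0,0,0],"delta_rot":[0,0,0],"fingers":-0.2},{"dp":[0,0,0],"delta_rot":[0,0,0],"fingers":-1},{"dp":[0,0,0],"delta_rot":[0,0,0],"fingers":-1},{"dp":[0,0,0],"delta_rot":[0,0,0],"fingers":-1},{"dp":[0,0,0],"delta_rot":[0,0,0],"fingers":-1},{"dp":[0,0,0],"delta_rot":[0,0,0],"fingers":-1},{"dp":[0,0,0],"delta_rot":[0,0,0],"fingers":-1}]' 40
```

```text
t: 2.68
tcp_pos: [0.4117, 0.1931, 0.0973]
tool_rot: [-0.001, 1.0, -0.0, -0.001]
force: [-0.4, 0.4, -0.3]
finger_gap: 0.999
gripper_force: 0.0
t: 3.43
tcp_pos: [0.4128, 0.1919, 0.0983]
tool_rot: [-0.0, 1.0, -0.0, 0.001]
force: [-0.7, -0.3, 5.6]
finger_gap: 0.29
gripper_force: 38.7
```

```bash
cat > look.py <<'E'
import sys
from h import *
tag=sys.argv[1];o=[]
for n in sys.argv[2:]:
    p,d,m=snap(n);np.savez(f"{n}_{tag}.npz",p=p,d=d);cv2.imwrite(f"pics/{n}_{tag}.png",p[...,::-1])
s=manip.sense();print(s["t"],s["tcp_pos"],s["finger_gap"],s["gripper_force"],s["q"])
E
python3 look.py g1 side
```

```text
3.4833 [0.41279196 0.1918903  0.09833486] 0.28740634408749083 38.66330990618735 [ 1.88954582e-01  6.96241003e-01  2.00413546e+00 -6.36497020e-04
  4.39954721e-01 -1.38131544e+00]
```

View pics/side_g1.png

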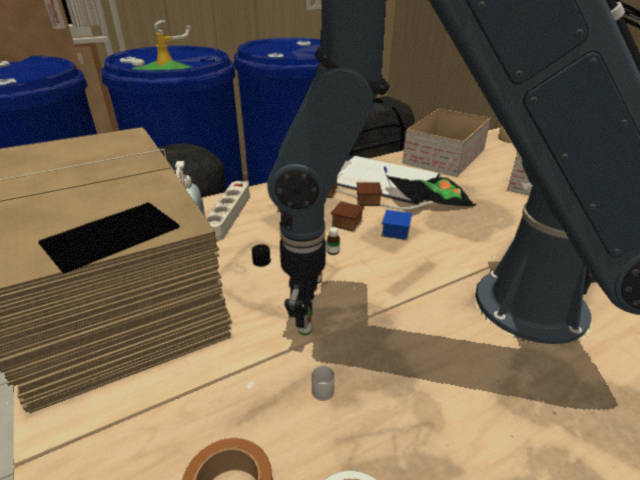

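The bottle is in the gripper at (303,318). Opening is about 25 mm at 39 N, which matches the 26 mm body. Lift and carry.

```bash
python3 -m crank '[{"dp":[0,0,-0.02],"delta_rot":[0,0,0],"fingers":-1},{"dp":[0,0,-0.04],"delta_rot":[0,0,0],"fingers":-1},{"dp":[0,0,-0.04],"delta_rot":[0,0,0],"fingers":-1},{"dp":[0,0,-0.04],"delta_rot":[0,0,0],"fingers":-1},{"dp":[0,0,-0.04],"delta_rot":[0,0,0],"fingers":-1},{"dp":[0,0,-0.04],"delta_rot":[0,0,0],"fingers":-1},{"dp":[0,0,-0.02],"delta_rot":[0,0,0],"fingers":-1},{"dp":[-0.0164,-0.0433,0],"delta_rot":[0,0,0],"fingers":-1},{"dp":[-0.0164,-0.0433,0],"delta_rot":[0,0,0],"fingers":-1},{"dp":[-0.0164,-0.0433,0],"delta_rot":[0,0,0],"fingers":-1},{"dp":[-0.0164,-0.0433,0],"delta_rot":[0,0,0],"fingers":-1},{"dp":[-0.0164,-0.0433,0],"delta_rot":[0,0,0],"fingers":-1}]'
python3 -m crank '[{"dp":[-0.0164,-0.0433,0],"delta_rot":[0,0,0],"fingers":-1},{"dp":[-0.0164,-0.0433,0],"delta_rot":[0,0,0],"fingers":-1},{"dp":[-0.0164,-0.0433,0],"delta_rot":[0,0,0],"fingers":-1},{"dp":[-0.0164,-0.0433,0],"delta_rot":[0,0,0],"fingers":-1},{"dp":[-0.0164,-0.0433,0],"delta_rot":[0,0,0],"fingers":-1},{"dp":[-0.0164,-0.0433,0],"delta_rot":[0,0,0],"fingers":-1},{"dp":[-0.0164,-0.0433,0],"delta_rot":[0,0,0],"fingers":-1},{"dp":[-0.0164,-0.0433,0],"delta_rot":[0,0,0],"fingers":-1},{"dp":[-0.0164,-0.0433,0],"delta_rot":[0,0,0],"fingers":-1},{"dp":[-0.0164,-0.0433,0],"delta_rot":[0,0,0],"fingers":-1},{"dp":[-0.0164,-0.0433,0],"delta_rot":[0,0,0],"fingers":-1},{"dp":[-0.0164,-0.0433,0],"delta_rot":[0,0,0],"fingers":-1}]'
python3 -m crank '[{"dp":[-0.0164,-0.0433,0],"delta_rot":[0,0,0],"fingers":-1},{"dp":[-0.0164,-0.0433,0],"delta_rot":[0,0,0],"fingers":-1},{"dp":[0,0,0],"delta_rot":[0,0,0],"fingers":-1},{"dp":[0,0,0],"delta_rot":[0,0,0],"fingers":-1},{"dp":[0,0,0],"delta_rot":[0,0,0],"fingers":-1}]'
python3 look.py c1 side top
```

```text
t: 4.48
tcp_pos: [0.4535, 0.0828, 0.2178]
tool_rot: [0.0, 1.0, 0.0, 0.0]
force: [-0.6, 1.1, -0.4]
finger_gap: 0.288
gripper_force: 39.1
t: 5.48
tcp_pos: [0.5517, -0.177, 0.2175]
tool_rot: [0.0, 1.0, 0.0, -0.0]
force: [1.1, 0.3, -0.4]
finger_gap: 0.286
gripper_force: 39.1
t: 5.9
tcp_pos: [0.5674, -0.2186, 0.2171]
tool_rot: [0.0, 1.0, 0.001, -0.001]
force: [0.1, 0.7, 0.2]
finger_gap: 0.289
gripper_force: 39.2
6.0 [ 0.56747388 -0.21795974  0.21732449] 0.28837532578427993 39.152123870153446 [-5.50416857e-01  6.11838985e-01  1.55420948e+00  2.39411782e-04
  9.77420117e-01 -2.12210458e+00]
```

View pics/side_c1.png

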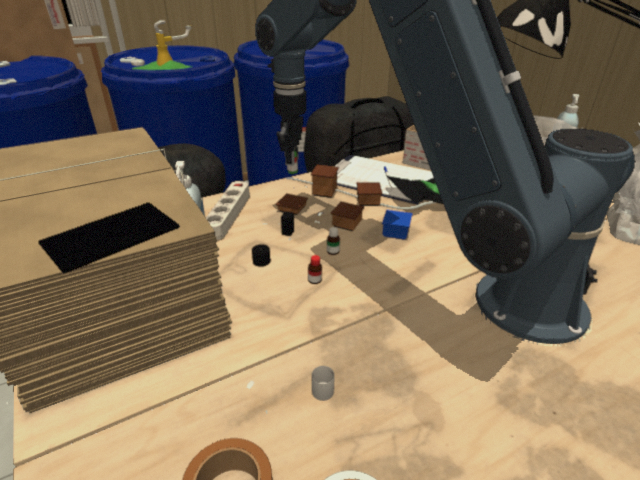

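Held upright above the low riser; the side view shows it at (300,140). Lower it.

```bash
python3 -m crank '[{"dp":[-0.0096,-0.023,0],"delta_rot":[0,0,0],"fingers":-1},{"dp":[-0.0096,-0.023,0],"delta_rot":[0,0,0],"fingers":-1},{"dp":[0,0,0.03],"delta_rot":[0,0,0],"fingers":-1},{"dp":[0,0,0.03],"delta_rot":[0,0,0],"fingers":-1},{"dp":[0,0,0.03],"delta_rot":[0,0,0],"fingers":-1},{"dp":[0,0,0.03],"delta_rot":[0,0,0],"fingers":-1},{"dp":[0,0,0.03],"delta_rot":[0,0,0],"fingers":-1},{"dp":[0,0,0.02],"delta_rot":[0,0,0],"fingers":-1},{"dp":[0,0,0.012],"delta_rot":[0,0,0],"fingers":-1},{"dp":[0,0,0],"delta_rot":[0,0,0],"fingers":-1},{"dp":[0,0,0],"delta_rot":[0,0,0],"fingers":-1}]'
```

```text
t: 6.92
tcp_pos: [0.5783, -0.2427, 0.1267]
tool_rot: [0.0, 1.0, -0.0, 0.0]
force: [0.5, 0.2, -0.8]
finger_gap: 0.289
gripper_force: 39.2
```

```bash
python3 -m crank '[{"dp":[0.002,0.003,0.002],"delta_rot":[0,0,0],"fingers":-1},{"dp":[0,0,0],"delta_rot":[0,0,0],"fingers":-1},{"dp":[0,0,0],"delta_rot":[0,0,0],"fingers":-1}]'
python3 -m crank '[{"dp":[0,0,0.002],"delta_rot":[0,0,0],"fingers":-1},{"dp":[0,0,0],"delta_rot":[0,0,0],"fingers":-1},{"dp":[0,0,0],"delta_rot":[0,0,0],"fingers":-1}]'
```

```text
t: 7.17
tcp_pos: [0.577, -0.2407, 0.1262]
tool_rot: [-0.0, 1.0, -0.0, 0.0]
force: [-0.7, 0.4, -0.4]
finger_gap: 0.287
gripper_force: 39.2
t: 7.42
tcp_pos: [0.5769, -0.2407, 0.1247]
tool_rot: [-0.0, 1.0, -0.0, 0.0]
force: [-0.5, -0.7, -0.6]
finger_gap: 0.286
gripper_force: 39.2
```

```bash
python3 -m crank '[{"dp":[0,0,0.002],"delta_rot":[0,0,0],"fingers":-1},{"dp":[0,0,0],"delta_rot":[0,0,0],"fingers":-1},{"dp":[0,0,0],"delta_rot":[0,0,0],"fingers":-1}]'
python3 -m crank '[{"dp":[0,0,0.002],"delta_rot":[0,0,0],"fingers":-1},{"dp":[0,0,0],"delta_rot":[0,0,0],"fingers":-1},{"dp":[0,0,0],"delta_rot":[0,0,0],"fingers":-1}]'
```

```text
t: 7.67
tcp_pos: [0.5771, -0.2408, 0.1244]
tool_rot: [-0.0, 1.0, -0.0, 0.0]
force: [-0.4, 0.9, 5.4]
finger_gap: 0.291
gripper_force: 39.7
t: 7.92
tcp_pos: [0.5772, -0.2408, 0.1244]
tool_rot: [-0.0, 1.0, -0.0, 0.001]
force: [-1.8, 1.7, 10.7]
finger_gap: 0.287
gripper_force: 40.2
```

```bash
python3 -m crank '[{"dp":[0,0,-0.003],"delta_rot":[0,0,0],"fingers":-0.4},{"dp":[0,0,0],"delta_rot":[0,0,0],"fingers":-0.3},{"dp":[0,0,0],"delta_rot":[0,0,0],"fingers":-0.1},{"dp":[0,0,0],"delta_rot":[0,0,0],"fingers":0.2},{"dp":[0,0,0],"delta_rot":[0,0,0],"fingers":0.6},{"dp":[0,0,0],"delta_rot":[0,0,0],"fingers":1},{"dp":[0,0,0],"delta_rot":[0,0,0],"fingers":1},{"dp":[0,0,0],"delta_rot":[0,0,0],"fingers":1},{"dp":[0,0,-0.02],"delta_rot":[0,0,0],"fingers":1},{"dp":[0,0,-0.04],"delta_rot":[0,0,0],"fingers":1},{"dp":[0,0,-0.05],"delta_rot":[0,0,0],"fingers":1},{"dp":[0,0,-0.05],"delta_rot":[0,0,0],"fingers":1}]'
python3 -m crank '[{"dp":[0,0,-0.05],"delta_rot":[0,0,0],"fingers":1},{"dp":[0.0,0.05,0],"delta_rot":[0,0,0],"fingers":1},{"dp":[0.002,0.05,0],"delta_rot":[0,0,0],"fingers":1},{"dp":[0.002,0.05,0],"delta_rot":[0,0,0],"fingers":1},{"dp":[0.002,0.05,0],"delta_rot":[0,0,0],"fingers":1},{"dp":[0.002,0.05,0],"delta_rot":[0,0,0],"fingers":1},{"dp":[0.002,0.05,0],"delta_rot":[0,0,0],"fingers":1},{"dp":[0.002,0.05,0],"delta_rot":[0,0,0],"fingers":1},{"dp":[0.002,0.05,0],"delta_rot":[0,0,0],"fingers":1},{"dp":[0.002,0.05,0],"delta_rot":[0,0,0],"fingers":1},{"dp":[0,0,0],"delta_rot":[0,0,0],"fingers":1},{"dp":[0,0,0],"delta_rot":[0,0,0],"fingers":1}]'
python3 look.py r1 top side
python3 - <<'E'
from h import *
z=np.load("top_r1.npz");m=manip.camera_model("top");h=cv2.cvtColor(z["p"],cv2.COLOR_RGB2HSV)
w=np.zeros((480,640),bool);w[160:210,375:425]=1
b=(w&(h[...,1]<60)&(h[...,2]>95)).astype(np.uint8)
n,l,s,c=cv2.connectedComponentsWithStats(b);i=1+s[1:,4].argmax()
print(s[i],c[i],onplane(m,[c[i]],.106))
E
```

```text
t: 8.92
tcp_pos: [0.5765, -0.2406, 0.205]
tool_rot: [0.0, 1.0, 0.0, -0.001]
force: [0.5, -0.4, 0.9]
finger_gap: 1.001
gripper_force: 0.0
t: 9.92
tcp_pos: [0.5688, -0.0145, 0.2298]
tool_rot: [-0.001, 1.0, -0.0, 0.0]
force: [0.6, -0.2, -0.1]
finger_gap: 1.001
gripper_force: 0.0
10.0167 [ 0.56920101 -0.01625314  0.22958262] 0.9994257686768074 0.0 [-2.24548203e-01  5.50135478e-01  1.64584769e+00 -5.69691665e-04
  9.44326257e-01 -1.79519790e+00]
[402 172   9   9  63] [406.31746032 176.04761905] [[ 0.57673877 -0.23903862  0.106     ]]
```

Slim bottle stands 2 mm from the riser centre. Next the jar.

```bash
python3 -m crank '[{"dp":[0.003,0.024,0],"delta_rot":[0,0,0],"fingers":1},{"dp":[0.003,0.024,0],"delta_rot":[0,0,0],"fingers":1},{"dp":[0,0,0.04],"delta_rot":[0,0,0],"fingers":1},{"dp":[0,0,0.04],"delta_rot":[0,0,0],"fingers":1},{"dp":[0,0,0.04],"delta_rot":[0,0,0],"fingers":1},{"dp":[0,0,0.04],"delta_rot":[0,0,0],"fingers":1},{"dp":[0,0,0.04],"delta_rot":[0,0,0],"fingers":1},{"dp":[0,0,0.04],"delta_rot":[0,0,0],"fingers":1},{"dp":[0,0,0.04],"delta_rot":[0,0,0],"fingers":1},{"dp":[0,0,0.025],"delta_rot":[0,0,0],"fingers":1},{"dp":[0,0,0],"delta_rot":[0,0,0],"fingers":1},{"dp":[0,0,0],"delta_rot":[0,0,0],"fingers":1}]'
python3 -m crank '[{"dp":[0,0,0],"delta_rot":[0,0,0],"fingers":0.2},{"dp":[0,0,0],"delta_rot":[0,0,0],"fingers":0.2},{"dp":[0,0,0],"delta_rot":[0,0,0],"fingers":0.2},{"dp":[0,0,0],"delta_rot":[0,0,0],"fingers":-1},{"dp":[0,0,0],"delta_rot":[0,0,0],"fingers":-1},{"dp":[0,0,0],"delta_rot":[0,0,0],"fingers":-1},{"dp":[0,0,0],"delta_rot":[0,0,0],"fingers":-1},{"dp":[0,0,0],"delta_rot":[0,0,0],"fingers":-1},{"dp":[0,0,0],"delta_rot":[0,0,0],"fingers":-1}]' 40
```

```text
t: 11.02
tcp_pos: [0.5656, 0.0085, 0.0761]
tool_rot: [0.0, 1.0, 0.0, -0.001]
force: [-0.1, -0.2, 0.2]
finger_gap: 0.998
gripper_force: 0.0
t: 11.77
tcp_pos: [0.5664, 0.0082, 0.0777]
tool_rot: [0.0, 1.0, -0.0, 0.001]
force: [-0.3, 0.6, 5.4]
finger_gap: 0.469
gripper_force: 40.3
```

```bash
python3 -m crank '[{"dp":[0,0,-0.02],"delta_rot":[0,0,0],"fingers":-1},{"dp":[0,0,-0.04],"delta_rot":[0,0,0],"fingers":-1},{"dp":[0,0,-0.05],"delta_rot":[0,0,0],"fingers":-1},{"dp":[0,0,-0.05],"delta_rot":[0,0,0],"fingers":-1},{"dp":[0,0,-0.05],"delta_rot":[0,0,0],"fingers":-1},{"dp":[0,0,-0.05],"delta_rot":[0,0,0],"fingers":-1},{"dp":[0,0,-0.04],"delta_rot":[0,0,0],"fingers":-1},{"dp":[0.006,-0.043,0],"delta_rot":[0,0,0],"fingers":-1},{"dp":[0.006,-0.043,0],"delta_rot":[0,0,0],"fingers":-1},{"dp":[0.006,-0.043,0],"delta_rot":[0,0,0],"fingers":-1},{"dp":[0.006,-0.043,0],"delta_rot":[0,0,0],"fingers":-1},{"dp":[0.006,-0.043,0],"delta_rot":[0,0,0],"fingers":-1}]'
python3 -m crank '[{"dp":[0.006,-0.043,0],"delta_rot":[0,0,0],"fingers":-1},{"dp":[0.006,-0.043,0],"delta_rot":[0,0,0],"fingers":-1},{"dp":[0.006,-0.043,0],"delta_rot":[0,0,0],"fingers":-1},{"dp":[0.006,-0.043,0],"delta_rot":[0,0,0],"fingers":-1},{"dp":[0.006,-0.043,0],"delta_rot":[0,0,0],"fingers":-1},{"dp":[0.006,-0.043,0],"delta_rot":[0,0,0],"fingers":-1},{"dp":[0.006,-0.043,0],"delta_rot":[0,0,0],"fingers":-1},{"dp":[0.006,-0.043,0],"delta_rot":[0,0,0],"fingers":-1},{"dp":[0.006,-0.043,0],"delta_rot":[0,0,0],"fingers":-1},{"dp":[0.006,-0.043,0],"delta_rot":[0,0,0],"fingers":-1},{"dp":[0,0,0],"delta_rot":[0,0,0],"fingers":-1},{"dp":[0,0,0],"delta_rot":[0,0,0],"fingers":-1}]'
```

```text
t: 12.77
tcp_pos: [0.5503, -0.1, 0.2271]
tool_rot: [-0.0, 1.0, -0.0, 0.0]
force: [0.4, 0.7, -1.6]
finger_gap: 0.472
gripper_force: 40.4
t: 13.77
tcp_pos: [0.5204, -0.3152, 0.2268]
tool_rot: [0.001, 1.0, 0.0, 0.0]
force: [-0.2, 0.3, -1.8]
finger_gap: 0.468
gripper_force: 40.5
```

```bash
python3 -m crank '[{"dp":[0.005,-0.041,0],"delta_rot":[0,0,0],"fingers":-1},{"dp":[0.005,-0.041,0],"delta_rot":[0,0,0],"fingers":-1},{"dp":[0,0,0.03],"delta_rot":[0,0,0],"fingers":-1},{"dp":[0,0,0.03],"delta_rot":[0,0,0],"fingers":-1},{"dp":[0,0,0.03],"delta_rot":[0,0,0],"fingers":-1},{"dp":[0,0,0.03],"delta_rot":[0,0,0],"fingers":-1},{"dp":[0,0,0.02],"delta_rot":[0,0,0],"fingers":-1},{"dp":[0,0,0.012],"delta_rot":[0,0,0],"fingers":-1},{"dp":[0,0,0],"delta_rot":[0,0,0],"fingers":-1},{"dp":[0,0,0],"delta_rot":[0,0,0],"fingers":-1}]'
python3 -m crank '[{"dp":[0,0,0.003],"delta_rot":[0,0,0],"fingers":-1},{"dp":[0,0,0],"delta_rot":[0,0,0],"fingers":-1},{"dp":[0,0,0],"delta_rot":[0,0,0],"fingers":-1}]'
```

```text
t: 14.6
tcp_pos: [0.5161, -0.3548, 0.1507]
tool_rot: [-0.0, 1.0, 0.0, -0.0]
force: [0.9, 0.2, -0.0]
finger_gap: 0.467
gripper_force: 40.5
t: 14.85
tcp_pos: [0.5162, -0.3554, 0.1498]
tool_rot: [-0.0, 1.0, -0.0, 0.0]
force: [0.4, -0.7, -0.7]
finger_gap: 0.469
gripper_force: 40.5
```

```bash
python3 -m crank '[{"dp":[0,0,0.003],"delta_rot":[0,0,0],"fingers":-1},{"dp":[0,0,0],"delta_rot":[0,0,0],"fingers":-1},{"dp":[0,0,0],"delta_rot":[0,0,0],"fingers":-1}]'
python3 -m crank '[{"dp":[0,0,0.002],"delta_rot":[0,0,0],"fingers":-1},{"dp":[0,0,0],"delta_rot":[0,0,0],"fingers":-1},{"dp":[0,0,0],"delta_rot":[0,0,0],"fingers":-1}]'
```

```text
t: 15.1
tcp_pos: [0.516, -0.3554, 0.1478]
tool_rot: [0.0, 1.0, -0.0, 0.0]
force: [-0.1, -0.7, 1.3]
finger_gap: 0.467
gripper_force: 40.6
t: 15.35
tcp_pos: [0.516, -0.3554, 0.1477]
tool_rot: [-0.0, 1.0, -0.0, 0.0]
force: [-1.3, 0.3, 6.7]
finger_gap: 0.465
gripper_force: 41.1
```

Contact at the expected height. Release and go to the white-capped bottle.

```bash
python3 -m crank '[{"dp":[0,0,-0.001],"delta_rot":[0,0,0],"fingers":-0.05},{"dp":[0,0,0],"delta_rot":[0,0,0],"fingers":0.05},{"dp":[0,0,0],"delta_rot":[0,0,0],"fingers":0.2},{"dp":[0,0,0],"delta_rot":[0,0,0],"fingers":0.6},{"dp":[0,0,0],"delta_rot":[0,0,0],"fingers":1},{"dp":[0,0,0],"delta_rot":[0,0,0],"fingers":1},{"dp":[0,0,0],"delta_rot":[0,0,0],"fingers":1},{"dp":[0,0,-0.02],"delta_rot":[0,0,0],"fingers":1},{"dp":[0,0,-0.05],"delta_rot":[0,0,0],"fingers":1},{"dp":[0,0,-0.05],"delta_rot":[0,0,0],"fingers":1},{"dp":[0,0,-0.05],"delta_rot":[0,0,0],"fingers":1}]'
python3 -m crank '[{"dp":[0.0142,0.043,0],"delta_rot":[0,0,0],"fingers":1},{"dp":[0.0142,0.043,0],"delta_rot":[0,0,0],"fingers":1},{"dp":[0.0142,0.043,0],"delta_rot":[0,0,0],"fingers":1},{"dp":[0.0142,0.043,0],"delta_rot":[0,0,0],"fingers":1},{"dp":[0.0142,0.043,0],"delta_rot":[0,0,0],"fingers":1},{"dp":[0.0142,0.043,0],"delta_rot":[0,0,0],"fingers":1},{"dp":[0.0142,0.043,0],"delta_rot":[0,0,0],"fingers":1},{"dp":[0.0142,0.043,0],"delta_rot":[0,0,0],"fingers":1},{"dp":[0.0142,0.043,0],"delta_rot":[0,0,0],"fingers":1},{"dp":[0.0142,0.043,0],"delta_rot":[0,0,0],"fingers":1},{"dp":[0.0142,0.043,0],"delta_rot":[0,0,0],"fingers":1},{"dp":[0,0,0],"delta_rot":[0,0,0],"fingers":1}]'
python3 -m crank '[{"dp":[0.0142,0.043,0],"delta_rot":[0,0,0],"fingers":1},{"dp":[0.0142,0.043,0],"delta_rot":[0,0,0],"fingers":1},{"dp":[0,0,0],"delta_rot":[0,0,0],"fingers":1},{"dp":[0,0,0],"delta_rot":[0,0,0],"fingers":1}]'
python3 look.py r2 top side
python3 - <<'E'
from h import *
z=np.load("top_r2.npz");m=manip.camera_model("top");h=cv2.cvtColor(z["p"],cv2.COLOR_RGB2HSV)
C=cloud(m,z["d"])
b=((C[...,2]>.095)&(C[...,2]<.118)&(np.linalg.norm(C[...,:2]-[.516,-.356],axis=2)<.04)).astype(np.uint8)
n,l,s,c=cv2.connectedComponentsWithStats(b);i=1+s[1:,4].argmax()
print(s[i],c[i],onplane(m,[c[i]],.106))
E
```

```text
t: 16.27
tcp_pos: [0.5157, -0.3551, 0.2333]
tool_rot: [0.0, 1.0, 0.0, -0.0]
force: [-0.1, 0.4, -0.0]
finger_gap: 1.0
gripper_force: 0.0
t: 17.27
tcp_pos: [0.435, -0.1149, 0.2324]
tool_rot: [-0.001, 1.0, 0.001, -0.002]
force: [-0.3, -1.0, -0.2]
finger_gap: 0.995
gripper_force: 0.0
t: 17.6
tcp_pos: [0.4238, -0.0756, 0.2326]
tool_rot: [-0.001, 1.0, -0.0, 0.001]
force: [-0.5, -0.4, 0.3]
finger_gap: 1.003
gripper_force: 0.0
17.7 [ 0.4247765  -0.07681732  0.23255423] 0.9977811518022964 0.0 [-4.38822240e-01  3.93771439e-01  1.97735799e+00 -4.03379815e-04
  7.67617032e-01 -2.00927536e+00]
[449 193  19  18 257] [457.84435798 201.19066148] [[ 0.51715146 -0.35529857  0.106     ]]
```

```bash
python3 -m crank '[{"dp":[0.002,0.002,0.04],"delta_rot":[0,0,0],"fingers":1},{"dp":[0,0,0.04],"delta_rot":[0,0,0],"fingers":1},{"dp":[0,0,0.04],"delta_rot":[0,0,0],"fingers":1},{"dp":[0,0,0.04],"delta_rot":[0,0,0],"fingers":1},{"dp":[0,0,0.04],"delta_rot":[0,0,0],"fingers":1},{"dp":[0,0,0.04],"delta_rot":[0,0,0],"fingers":1},{"dp":[0,0,0.04],"delta_rot":[0,0,0],"fingers":1},{"dp":[0,0,0.017],"delta_rot":[0,0,0],"fingers":1},{"dp":[0,0,0],"delta_rot":[0,0,0],"fingers":1},{"dp":[0,0,0],"delta_rot":[0,0,0],"fingers":1}]'
python3 -m crank '[{"dp":[0,0,0],"delta_rot":[0,0,0],"fingers":0},{"dp":[0,0,0],"delta_rot":[0,0,0],"fingers":0},{"dp":[0,0,0],"delta_rot":[0,0,0],"fingers":0},{"dp":[0,0,0],"delta_rot":[0,0,0],"fingers":-1},{"dp":[0,0,0],"delta_rot":[0,0,0],"fingers":-1},{"dp":[0,0,0],"delta_rot":[0,0,0],"fingers":-1},{"dp":[0,0,0],"delta_rot":[0,0,0],"fingers":-1},{"dp":[0,0,0],"delta_rot":[0,0,0],"fingers":-1},{"dp":[0,0,0],"delta_rot":[0,0,0],"fingers":-1}]' 40
```

```text
t: 18.53
tcp_pos: [0.423, -0.0755, 0.0833]
tool_rot: [0.0, 1.0, -0.0, -0.0]
force: [-0.3, -0.0, -0.5]
finger_gap: 0.996
gripper_force: 0.0
t: 19.28
tcp_pos: [0.4228, -0.0746, 0.0844]
tool_rot: [-0.0, 1.0, -0.0, 0.001]
force: [0.7, 0.3, 7.4]
finger_gap: 0.334
gripper_force: 38.7
```

```bash
python3 -m crank '[{"dp":[0,0,-0.02],"delta_rot":[0,0,0],"fingers":-1},{"dp":[0,0,-0.04],"delta_rot":[0,0,0],"fingers":-1},{"dp":[0,0,-0.05],"delta_rot":[0,0,0],"fingers":-1},{"dp":[0,0,-0.05],"delta_rot":[0,0,0],"fingers":-1},{"dp":[0,0,-0.05],"delta_rot":[0,0,0],"fingers":-1},{"dp":[0,0,-0.02],"delta_rot":[0,0,0],"fingers":-1},{"dp":[0.0062,-0.044,0],"delta_rot":[0,0,0],"fingers":-1},{"dp":[0.0062,-0.044,0],"delta_rot":[0,0,0],"fingers":-1},{"dp":[0.0062,-0.044,0],"delta_rot":[0,0,0],"fingers":-1},{"dp":[0.0062,-0.044,0],"delta_rot":[0,0,0],"fingers":-1},{"dp":[0.0062,-0.044,0],"delta_rot":[0,0,0],"fingers":-1},{"dp":[0.0062,-0.044,0],"delta_rot":[0,0,0],"fingers":-1}]'
python3 -m crank '[{"dp":[0.0062,-0.044,0],"delta_rot":[0,0,0],"fingers":-1},{"dp":[0.0062,-0.044,0],"delta_rot":[0,0,0],"fingers":-1},{"dp":[0.0062,-0.044,0],"delta_rot":[0,0,0],"fingers":-1},{"dp":[0.0062,-0.044,0],"delta_rot":[0,0,0],"fingers":-1},{"dp":[0.0062,-0.044,0],"delta_rot":[0,0,0],"fingers":-1},{"dp":[0,0,0],"delta_rot":[0,0,0],"fingers":-1},{"dp":[0,0,0],"delta_rot":[0,0,0],"fingers":-1}]'
```

```text
t: 20.28
tcp_pos: [0.4035, -0.2075, 0.1988]
tool_rot: [-0.0, 1.0, -0.0, 0.0]
force: [0.0, 0.5, -0.0]
finger_gap: 0.33
gripper_force: 39.5
t: 20.87
tcp_pos: [0.3882, -0.3174, 0.1986]
tool_rot: [0.001, 1.0, -0.0, 0.0]
force: [-0.2, 0.5, -1.2]
finger_gap: 0.33
gripper_force: 39.5
```

```bash
python3 -m crank '[{"dp":[0.002,-0.021,0],"delta_rot":[0,0,0],"fingers":-1},{"dp":[0.002,-0.021,0],"delta_rot":[0,0,0],"fingers":-1},{"dp":[0,0,0.03],"delta_rot":[0,0,0],"fingers":-1},{"dp":[0,0,0.03],"delta_rot":[0,0,0],"fingers":-1},{"dp":[0,0,0.03],"delta_rot":[0,0,0],"fingers":-1},{"dp":[0,0,0.03],"delta_rot":[0,0,0],"fingers":-1},{"dp":[0,0,0.016],"delta_rot":[0,0,0],"fingers":-1},{"dp":[0,0,0],"delta_rot":[0,0,0],"fingers":-1},{"dp":[0,0,0],"delta_rot":[0,0,0],"fingers":-1}]'
python3 -m crank '[{"dp":[0,0,0.003],"delta_rot":[0,0,0],"fingers":-1},{"dp":[0,0,0],"delta_rot":[0,0,0],"fingers":-1},{"dp":[0,0,0],"delta_rot":[0,0,0],"fingers":-1}]'
```

```text
t: 21.62
tcp_pos: [0.3866, -0.3377, 0.1304]
tool_rot: [-0.0, 1.0, 0.0, -0.0]
force: [0.9, 0.0, -0.2]
finger_gap: 0.335
gripper_force: 39.5
t: 21.87
tcp_pos: [0.3867, -0.338, 0.1296]
tool_rot: [-0.0, 1.0, -0.0, 0.0]
force: [-0.7, -0.2, 0.1]
finger_gap: 0.329
gripper_force: 39.5
```

```bash
python3 -m crank '[{"dp":[0,0,0.002],"delta_rot":[0,0,0],"fingers":-1},{"dp":[0,0,0],"delta_rot":[0,0,0],"fingers":-1},{"dp":[0,0,0],"delta_rot":[0,0,0],"fingers":-1}]'
```

```text
t: 22.12
tcp_pos: [0.3867, -0.338, 0.1284]
tool_rot: [-0.0, 1.0, -0.0, 0.0]
force: [-0.4, -0.3, 2.5]
finger_gap: 0.329
gripper_force: 39.7
```

```bash
python3 -m crank '[{"dp":[0,0,-0.001],"delta_rot":[0,0,0],"fingers":-0.32},{"dp":[0,0,0],"delta_rot":[0,0,0],"fingers":-0.22},{"dp":[0,0,0],"delta_rot":[0,0,0],"fingers":0},{"dp":[0,0,0],"delta_rot":[0,0,0],"fingers":0.5},{"dp":[0,0,0],"delta_rot":[0,0,0],"fingers":1},{"dp":[0,0,0],"delta_rot":[0,0,0],"fingers":1},{"dp":[0,0,0],"delta_rot":[0,0,0],"fingers":1},{"dp":[0,0,-0.02],"delta_rot":[0,0,0],"fingers":1},{"dp":[0,0,-0.05],"delta_rot":[0,0,0],"fingers":1},{"dp":[0,0,-0.05],"delta_rot":[0,0,0],"fingers":1},{"dp":[0,0,-0.05],"delta_rot":[0,0,0],"fingers":1},{"dp":[0,0,-0.03],"delta_rot":[0,0,0],"fingers":1}]'
python3 -m crank '[{"dp":[-0.0052,0.042,0],"delta_rot":[0,0,0],"fingers":1},{"dp":[-0.0052,0.042,0],"delta_rot":[0,0,0],"fingers":1},{"dp":[-0.0052,0.042,0],"delta_rot":[0,0,0],"fingers":1},{"dp":[-0.0052,0.042,0],"delta_rot":[0,0,0],"fingers":1},{"dp":[-0.0052,0.042,0],"delta_rot":[0,0,0],"fingers":1},{"dp":[-0.0052,0.042,0],"delta_rot":[0,0,0],"fingers":1},{"dp":[-0.0052,0.042,0],"delta_rot":[0,0,0],"fingers":1},{"dp":[-0.0052,0.042,0],"delta_rot":[0,0,0],"fingers":1},{"dp":[-0.0052,0.042,0],"delta_rot":[0,0,0],"fingers":1},{"dp":[-0.0052,0.042,0],"delta_rot":[0,0,0],"fingers":1},{"dp":[-0.0052,0.042,0],"delta_rot":[0,0,0],"fingers":1},{"dp":[-0.0052,0.042,0],"delta_rot":[0,0,0],"fingers":1}]'
python3 -m crank '[{"dp":[-0.0052,0.042,0],"delta_rot":[0,0,0],"fingers":1},{"dp":[-0.0052,0.042,0],"delta_rot":[0,0,0],"fingers":1},{"dp":[-0.0052,0.042,0],"delta_rot":[0,0,0],"fingers":1},{"dp":[-0.0052,0.042,0],"delta_rot":[0,0,0],"fingers":1},{"dp":[-0.0052,0.042,0],"delta_rot":[0,0,0],"fingers":1},{"dp":[-0.0052,0.042,0],"delta_rot":[0,0,0],"fingers":1},{"dp":[0,0,0],"delta_rot":[0,0,0],"fingers":1},{"dp":[0,0,0],"delta_rot":[0,0,0],"fingers":1}]'
```

```text
t: 23.12
tcp_pos: [0.3869, -0.3382, 0.2315]
tool_rot: [-0.0, 1.0, -0.001, 0.001]
force: [0.0, -0.1, -0.6]
finger_gap: 1.005
gripper_force: 0.0
t: 24.12
tcp_pos: [0.4177, -0.0847, 0.2292]
tool_rot: [0.0, 1.0, -0.0, 0.0]
force: [-0.7, 0.1, 0.2]
finger_gap: 1.001
gripper_force: 0.0
t: 24.78
tcp_pos: [0.4332, 0.0409, 0.2291]
tool_rot: [-0.001, 1.0, -0.0, 0.0]
force: [-0.3, 0.0, 0.8]
finger_gap: 1.001
gripper_force: 0.0
```

Descend .1455 m (0.29).

```bash
python3 -m crank '[{"dp":[0,0.002,0.04],"delta_rot":[0,0,0],"fingers":1},{"dp":[0,0,0.04],"delta_rot":[0,0,0],"fingers":1},{"dp":[0,0,0.04],"delta_rot":[0,0,0],"fingers":1},{"dp":[0,0,0.04],"delta_rot":[0,0,0],"fingers":1},{"dp":[0,0,0.04],"delta_rot":[0,0,0],"fingers":1},{"dp":[0,0,0.04],"delta_rot":[0,0,0],"fingers":1},{"dp":[0,0,0.04],"delta_rot":[0,0,0],"fingers":1},{"dp":[0,0,0.01],"delta_rot":[0,0,0],"fingers":1},{"dp":[0,0,0],"delta_rot":[0,0,0],"fingers":1},{"dp":[0,0,0],"delta_rot":[0,0,0],"fingers":1}]'
python3 -m crank '[{"dp":[0,0,0],"delta_rot":[0,0,0],"fingers":0},{"dp":[0,0,0],"delta_rot":[0,0,0],"fingers":0},{"dp":[0,0,0],"delta_rot":[0,0,0],"fingers":0},{"dp":[0,0,0],"delta_rot":[0,0,0],"fingers":-1},{"dp":[0,0,0],"delta_rot":[0,0,0],"fingers":-1},{"dp":[0,0,0],"delta_rot":[0,0,0],"fingers":-1},{"dp":[0,0,0],"delta_rot":[0,0,0],"fingers":-1},{"dp":[0,0,0],"delta_rot":[0,0,0],"fingers":-1},{"dp":[0,0,0],"delta_rot":[0,0,0],"fingers":-1}]' 40
python3 -m crank '[{"dp":[0,0,-0.02],"delta_rot":[0,0,0],"fingers":-1},{"dp":[0,0,-0.04],"delta_rot":[0,0,0],"fingers":-1},{"dp":[0,0,-0.05],"delta_rot":[0,0,0],"fingers":-1},{"dp":[0,0,-0.05],"delta_rot":[0,0,0],"fingers":-1},{"dp":[0,0,-0.05],"delta_rot":[0,0,0],"fingers":-1},{"dp":[0,0,-0.02],"delta_rot":[0,0,0],"fingers":-1},{"dp":[0.0025,-0.04,0],"delta_rot":[0,0,0],"fingers":-1},{"dp":[0.0025,-0.04,0],"delta_rot":[0,0,0],"fingers":-1},{"dp":[0.0025,-0.04,0],"delta_rot":[0,0,0],"fingers":-1},{"dp":[0.0025,-0.04,0],"delta_rot":[0,0,0],"fingers":-1},{"dp":[0.0025,-0.04,0],"delta_rot":[0,0,0],"fingers":-1},{"dp":[0.0025,-0.04,0],"delta_rot":[0,0,0],"fingers":-1}]'
python3 -m crank '[{"dp":[0.0025,-0.04,0],"delta_rot":[0,0,0],"fingers":-1},{"dp":[0.0025,-0.04,0],"delta_rot":[0,0,0],"fingers":-1},{"dp":[0.0025,-0.04,0],"delta_rot":[0,0,0],"fingers":-1},{"dp":[0.0025,-0.04,0],"delta_rot":[0,0,0],"fingers":-1},{"dp":[0.0025,-0.04,0],"delta_rot":[0,0,0],"fingers":-1},{"dp":[0.0025,-0.04,0],"delta_rot":[0,0,0],"fingers":-1},{"dp":[0,0,0],"delta_rot":[0,0,0],"fingers":-1},{"dp":[0,0,0],"delta_rot":[0,0,0],"fingers":-1}]'
```

```text
t: 25.62
tcp_pos: [0.4334, 0.0406, 0.0838]
tool_rot: [0.0, 1.0, -0.0, -0.0]
force: [0.8, -0.1, -0.4]
finger_gap: 1.004
gripper_force: 0.0
t: 26.37
tcp_pos: [0.4335, 0.0413, 0.0842]
tool_rot: [-0.0, 1.0, -0.0, 0.001]
force: [-0.2, -0.7, 4.9]
finger_gap: 0.331
gripper_force: 39.0
t: 27.37
tcp_pos: [0.4254, -0.0795, 0.1987]
tool_rot: [-0.0, 1.0, 0.0, -0.0]
force: [1.0, 0.0, -0.6]
finger_gap: 0.331
gripper_force: 39.6
t: 28.03
tcp_pos: [0.4181, -0.1993, 0.1985]
tool_rot: [0.001, 1.0, 0.0, 0.0]
force: [-0.0, 0.7, 0.0]
finger_gap: 0.331
gripper_force: 39.6
```

Target (.4176, -.2044), contact z ≈ .1282.

```bash
python3 -m crank '[{"dp":[0.001,-0.01,0],"delta_rot":[0,0,0],"fingers":-1},{"dp":[0,0,0.03],"delta_rot":[0,0,0],"fingers":-1},{"dp":[0,0,0.03],"delta_rot":[0,0,0],"fingers":-1},{"dp":[0,0,0.03],"delta_rot":[0,0,0],"fingers":-1},{"dp":[0,0,0.03],"delta_rot":[0,0,0],"fingers":-1},{"dp":[0,0,0.016],"delta_rot":[0,0,0],"fingers":-1},{"dp":[0,0,0.002],"delta_rot":[0,0,0],"fingers":-1},{"dp":[0,0,0],"delta_rot":[0,0,0],"fingers":-1},{"dp":[0,0,0],"delta_rot":[0,0,0],"fingers":-1}]'
python3 -m crank '[{"dp":[0,0,0.003],"delta_rot":[0,0,0],"fingers":-1},{"dp":[0,0,0],"delta_rot":[0,0,0],"fingers":-1},{"dp":[0,0,0],"delta_rot":[0,0,0],"fingers":-1}]'
```

```text
t: 28.78
tcp_pos: [0.418, -0.2036, 0.13]
tool_rot: [-0.0, 1.0, -0.0, 0.0]
force: [0.4, 0.6, -1.1]
finger_gap: 0.331
gripper_force: 39.7
t: 29.03
tcp_pos: [0.4179, -0.2039, 0.1285]
tool_rot: [-0.0, 1.0, -0.0, 0.0]
force: [-0.3, -0.1, 0.5]
finger_gap: 0.331
gripper_force: 39.7
```

```bash
python3 -m crank '[{"dp":[0,0,0.001],"delta_rot":[0,0,0],"fingers":-1},{"dp":[0,0,0],"delta_rot":[0,0,0],"fingers":-1},{"dp":[0,0,0],"delta_rot":[0,0,0],"fingers":-0.32},{"dp":[0,0,0],"delta_rot":[0,0,0],"fingers":-0.22},{"dp":[0,0,0],"delta_rot":[0,0,0],"fingers":0},{"dp":[0,0,0],"delta_rot":[0,0,0],"fingers":0.5},{"dp":[0,0,0],"delta_rot":[0,0,0],"fingers":1},{"dp":[0,0,0],"delta_rot":[0,0,0],"fingers":1},{"dp":[0,0,0],"delta_rot":[0,0,0],"fingers":1},{"dp":[0,0,-0.02],"delta_rot":[0,0,0],"fingers":1},{"dp":[0,0,-0.05],"delta_rot":[0,0,0],"fingers":1},{"dp":[0,0,-0.05],"delta_rot":[0,0,0],"fingers":1}]'
python3 -m crank '[{"dp":[0,0,-0.05],"delta_rot":[0,0,0],"fingers":1},{"dp":[0,0,-0.05],"delta_rot":[0,0,0],"fingers":1},{"dp":[-0.004,0.045,0],"delta_rot":[0,0,0],"fingers":1},{"dp":[-0.004,0.045,0],"delta_rot":[0,0,0],"fingers":1},{"dp":[-0.004,0.045,0],"delta_rot":[0,0,0],"fingers":1},{"dp":[-0.004,0.045,0],"delta_rot":[0,0,0],"fingers":1},{"dp":[-0.004,0.045,0],"delta_rot":[0,0,0],"fingers":1},{"dp":[-0.004,0.045,0],"delta_rot":[0,0,0],"fingers":1},{"dp":[-0.004,0.045,0],"delta_rot":[0,0,0],"fingers":1},{"dp":[-0.004,0.045,0],"delta_rot":[0,0,0],"fingers":1},{"dp":[-0.004,0.045,0],"delta_rot":[0,0,0],"fingers":1},{"dp":[0,0,0],"delta_rot":[0,0,0],"fingers":1}]'
python3 look.py end top side
python3 - <<'E'
from h import *
z=np.load("top_end.npz");m=manip.camera_model("top");C=cloud(m,z["d"])
for n,t in[("slim",(.577,-.241)),("jar",(.5156,-.3568)),("white",(.3856,-.3393)),("red",(.4176,-.2044))]:
    b=((C[...,2]>.096)&(C[...,2]<.12)&(np.linalg.norm(C[...,:2]-t,axis=2)<.04)).astype(np.uint8)
    k,l,s,c=cv2.connectedComponentsWithStats(b);i=1+s[1:,4].argmax()
    print(n,s[i],(onplane(m,[c[i]],.106)[0,:2]-t).round(4),"z",np.median(C[l==i][:,2]).round(3))
E
python3 - <<'E'
import cv2
a=cv2.imread("pics/top_end.png")[150:330,270:480];b=cv2.imread("pics/side_end.png")[150:330,230:440]
cv2.imwrite("pics/end.png",cv2.resize(cv2.hconcat([a,b]),None,fx=1.9,fy=1.9))
E
```

```text
t: 30.03
tcp_pos: [0.4171, -0.2033, 0.1873]
tool_rot: [0.0, 1.0, 0.001, -0.001]
force: [-0.2, -0.8, 0.2]
finger_gap: 1.002
gripper_force: 0.0
t: 31.03
tcp_pos: [0.4349, 0.0017, 0.2374]
tool_rot: [-0.002, 1.0, 0.001, -0.001]
force: [0.2, 0.1, -0.3]
finger_gap: 0.999
gripper_force: 0.0
31.1333 [ 0.43560478 -0.00065853  0.23746976] 1.0031313542374105 0.0 [-2.59011101e-01  3.89255011e-01  1.96181070e+00 -4.23069505e-04
  7.90646796e-01 -1.83192223e+00]
slim [403 172   8   9  55] [0.0002 0.0018] z 0.106
jar [449 193  19  18 259] [0.0014 0.0016] z 0.107
white [449 255  10  10  74] [ 0.0001 -0.0007] z 0.106
red [388 243  10   9  69] [-0.0007  0.0018] z 0.106
```

View pics/end.png

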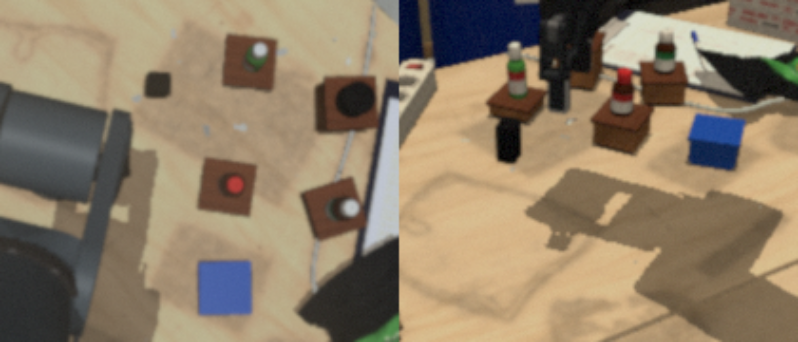

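The final view shows all four products upright and centred on their risers (crop positions about (257,50), (355,98), (347,208), (235,184)). Tops are level at 106–107 mm, offsets from riser centre are within 3 mm, and the adapter is untouched.

```bash
python3 -c "from station import manip; print(manip.sign_off())"
```

```text
the job is handed in; nothing more can be done
None
```

The job is handed in (no verdict was returned): all four products stand upright on their risers within about 2 mm of centre with tops level at 106–107 mm, and I never moved the cup or the adapter.

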